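Find the turntable that binds and mark it for oiling

TASK

One of the three hand turntables has gone stiff. Push each wheel round gently by its finger peg, a good quarter turn or more but less than three quarters, either way, to feel which one binds, then stand the small brown oil bottle upright in the middle of the binding wheel to mark it for oiling. Set the bottle down gently and leave everything else where it is.

Things in the scene. Friction and masses are not known exactly. Their poses are not given: they have to be found in the camera images.
- wheel_1: aluminium wheel of turntable 1: disc 110 mm across, 10 mm thick, on a fixed grey drum 100 mm across; the three look exactly alike. Origin on the upright turning axis at counter height; the disc's flat top is 57 mm higher. Turns about z without end, either way, and hardly runs on when let go. Its peg stands towards its own -x. Exactly one of the three binds, which one changes
- wheel_2: aluminium wheel of turntable 2: disc 110 mm across, 10 mm thick, on a fixed grey drum 100 mm across; the three look exactly alike. Origin on the upright turning axis at counter height; the disc's flat top is 57 mm higher. Turns about z without end, either way, and hardly runs on when let go. Its peg stands towards its own -x. Exactly one of the three binds, which one changes
- wheel_3: aluminium wheel of turntable 3: disc 110 mm across, 10 mm thick, on a fixed grey drum 100 mm across; the three look exactly alike. Origin on the upright turning axis at counter height; the disc's flat top is 57 mm higher. Turns about z without end, either way, and hardly runs on when let go. Its peg stands towards its own -x. Exactly one of the three binds, which one changes
- peg_1 (a point): point on the finger peg of wheel 1, 24 mm above the disc's top, 42 mm from the turning axis. Upright round steel pin, 10 mm thick, its top 34 mm above the disc (91 mm above the counter); starts on the side nearer the robot. Pushed round slowly at the peg a free wheel needs under 1 N, the binding one 3 to 5 N
- peg_2 (a point): point on the finger peg of wheel 2, 24 mm above the disc's top, 42 mm from the turning axis. Upright round steel pin, 10 mm thick, its top 34 mm above the disc (91 mm above the counter); starts on the side nearer the robot. Pushed round slowly at the peg a free wheel needs under 1 N, the binding one 3 to 5 N
- peg_3 (a point): point on the finger peg of wheel 3, 24 mm above the disc's top, 42 mm from the turning axis. Upright round steel pin, 10 mm thick, its top 34 mm above the disc (91 mm above the counter); starts on the side nearer the robot. Pushed round slowly at the peg a free wheel needs under 1 N, the binding one 3 to 5 N
- oil_bottle: the small brown dropper bottle with a black cap, 29 mm across and 62 mm high, upright on the counter to the robot's right; origin in the middle of its underside, z axis up. About 60 g, smooth-sided: grip it round the body 25 to 40 mm above its foot. Behind it and behind the wheel next to it stands a centrifuge 0.3 m tall, its front about 0.64 m from the robot along x: keep the gripper clear of it
- stain_bottle: bystander: a larger brown dropper bottle with a black cap, 35 mm across, 85 mm high, to the far right; origin in the middle of its underside
- beaker: bystander: small clear beaker, 52 mm across, 66 mm high, behind the wheels; origin in the middle of its underside
- timer: bystander: white wedge-shaped lab timer, 66 x 70 x 30 mm, behind the left wheel; origin in the middle of its underside
- petri: bystander: closed petri dish, 91 mm across, 15 mm high, on the front of the counter; origin in the middle of its underside
- marker: bystander: marker pen, 16 x 130 x 14 mm, lying on the front of the counter; origin in the middle of its underside
- tally: bystander: hand tally counter, 48 x 54 x 29 mm, on the left; origin in the middle of its underside
Things that resemble listed ones, but are neither listed nor needed, are in the scene too. Leave any blue look-alike of the part that bears wheel_3 alone.

How it is judged:
By the outcome, as a careful person would: the job done as asked, in the order asked, and still so for the second after the job is handed in, with the robot touching nothing.
It also fails if it takes over 72 s, if anything falls off the work surface, if the arm or the gripper's body presses on something with over 40 N, if the wrist force passes 120 N, or if a joint passes its speed limit or range.

ROBOT

A 7-joint arm with a two-finger parallel gripper is mounted at the origin on a cart in front of the work surface, level with it; the furniture and walls round the work are solid. World frame = base frame: x ahead of the robot, y to its left, z up, the work surface at z = 0. Lengths are in mm, angles in rad, forces in N, time in s.
With the tool pointing down it reaches from about 400 to 750 mm from the base axis. Payload 19.5 kg.
Tool frame: the origin (TCP) lies midway between the tips of the shut fingers; the grasp point (between the pads) lies 19 mm behind it; z points along the fingers, y is the line along which they close (so a half turn about z gives the same grasp; the last joint's range is limited). The gripper opens to 85 mm and grips with 20 to 120 N. Pads are 22 mm wide; open, the fingers measure 114 mm over their backs; the gripper's body (76 mm by 85 mm) begins 54 mm behind the grasp point. The pads swing forward as they close: fully open they stand 13 mm farther back than shut.
Start: joints at [-1.331, 0.707, -0.028, 1.485, 0.022, 0.951, -0.075], TCP at [159.887, 552.296, 231.268] pointing down, gripper open.
Joint ranges: [-2.71, 2.71], [-0.32, 2.16], [-1.57, 1.52], [0, 2.45], [-1.46, 4.6], [0, 2.02], [-2.83, 2.83]. Speed limits (rad/s): [1.89, 1.89, 2.57, 2.57, 3.01, 3.01, 3.01].

INTERFACE

Orientations are given as a unit quaternion [x, y, z, w].
In Python, from plant import robot gives the robot as it stands. Calls block until the motion is done:
- robot.movep(position, orientation): joint-space move of the TCP to a pose.
- robot.servo_line(position, max_speed=150, ori=None): straight line of the TCP; ori=None keeps the orientation; max_speed is the mean speed in mm/s.
- robot.movej(angles): joint-space move.
- robot.grip(opening, grasp_force=None): opening from 0.0 (shut) to 1.0 (fully open); grasp_force is the grip in N (None keeps the last); returns when the fingers have stopped.
- robot.wait(seconds).
- robot.inverse_kinematics(position, orientation): joint angles nearest the present ones, or None.
- robot.state(): the state.
- robot.get_image(name): name is "scene" or "top" or "wrist"; returns a dict with "color" (420x560x3 uint8, red, green, blue), "vfov" (degrees; the focal length in pixels is half the picture's height over the tangent of half this angle, whatever the lens; pixels are square), "cx", "cy" (the principal point, pixels), "k1" (the pictures are not rectified: a ray, as slopes to the right and down, at radius r is drawn at 1 + k1 r^2 times it, then the intrinsics apply), "world_from_camera" (4x4, takes a point from camera to world coordinates). Camera axes: x right, y up, looking along -z (the intrinsics and any distortion apply to the point x, -y, -z); pixel columns grow to the right and rows downward; lengths in mm; the calibration is good to about 2 mm. A picture is of the moment at which its call begins. There is no depth.
A pose or a line that the arm cannot do raises robot.MotionError and nothing moves.
- robot.close_job(): hands the job in; it is judged then, once.
The state is a dict: "time": time; "joint_positions": joint angles; "qd": joint speeds; "effort": joint torques, N m; "eef_pos": TCP position; "tcp_rot": TCP orientation; "wrist_force": force on the tool from outside, world axes, zero at the start; "moment": the same for the moment, N m; "gripper_width": opening from 0.0 (shut) to 1.0 (fully open); "grasp_force": force on a finger pad.
Only numpy, scipy, OpenCV 4.12 (cv2) and the standard library are available. Lean on these libraries where they do the work, as an engineer would, in place of code of your own. Each camera call takes 0.05 s, during which the arm holds its last target. There are 200 camera calls.

## Working session

There is one attempt and no reset: what is moved stays moved. The work goes in short steps, each a Python script; the robot and the scene stay as the last script left them, time stands still between calls to the robot, and variables do not carry over. Pictures are saved under pics/ and viewed, at most 13 in all, crops included, and the job is handed in when it is done.

```bash
mkdir -p pics; cat > h.py <<'E'
import numpy as np, cv2, pickle
from plant import robot
def shot(n,f):
    d=robot.get_image(n); cv2.imwrite(f'pics/{f}.png',d['color'][:,:,::-1]); pickle.dump(d,open(f'{f}.pkl','wb')); return d
def K(d):
    f=210/np.tan(np.radians(d['vfov'])/2); return np.array([[f,0,d['cx']],[0,f,d['cy']],[0,0,1.]])
def ray(d,u,v):
    p=cv2.undistortPoints(np.array([[[u,v]]],float),K(d),np.array([d['k1'],0,0,0.]))[0,0]
    T=np.array(d['world_from_camera']); return T[:3,3],T[:3,:3]@np.array([p[0],-p[1],-1])
def on(d,u,v,z):
    o,r=ray(d,u,v); return o+r*(z-o[2])/r[2]
def proj(d,P):
    T=np.linalg.inv(np.array(d['world_from_camera'])); c=T[:3,:3]@np.array(P,float)+T[:3,3]
    return cv2.projectPoints(np.array([[c[0],-c[1],-c[2]]]),np.zeros(3),np.zeros(3),K(d),np.array([d['k1'],0,0,0.]))[0].ravel()
E
python3 - <<'E'
from h import *
a=shot('top','top0');b=shot('scene','sc0')
for d in(a,b): print(d['vfov'],d['cx'],d['cy'],d['k1'],np.round(d['world_from_camera'],2).tolist())
s=robot.state();print(s['time'],s['tcp_rot'],s['wrist_force'],s['gripper_width'],s['eef_pos'])
E
```

```text
46.27589709986424 286.4386622445718 208.5637382994482 0.0037849616483772264 [[0.25, 0.75, -0.61, -542.35], [-0.97, 0.18, -0.17, -430.58], [-0.01, 0.63, 0.77, 1470.8], [0.0, 0.0, 0.0, 1.0]]
56.862938334527364 283.3152237842322 214.13625656817473 -0.010466399779353546 [[-0.89, 0.3, -0.34, -38.95], [-0.45, -0.62, 0.64, 931.72], [-0.02, 0.73, 0.69, 1219.67], [0.0, 0.0, 0.0, 1.0]]
0.1 [ 1.40409619e-01  9.90093390e-01 -4.63920532e-04 -4.58987048e-05] [-0.42674863 -0.29873213  0.0875718 ] 0.9988619061814317 [159.81975914 552.11209511 230.90792024]
```

View pics/top0.png

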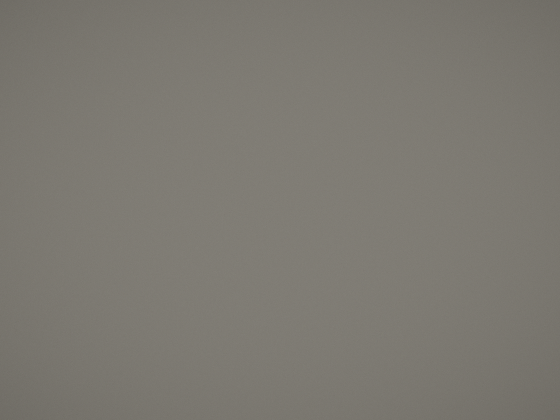

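View pics/sc0.png

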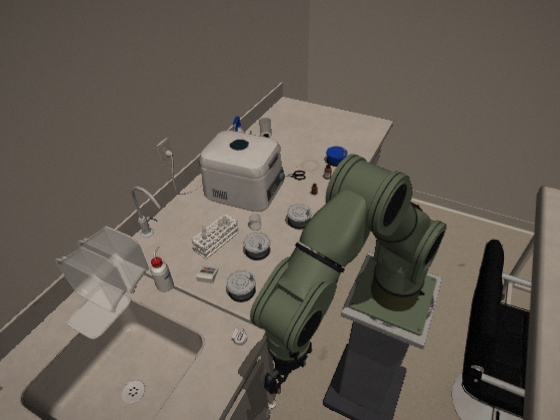

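The top view shows only blank grey, so it is useless. The scene view shows wheels at about (241,285), (257,245) and (299,215). The small bottle is near (314,188), the larger bottle near (327,172) and a blue look-alike near (337,157). Next I compute positions and look at an enlarged crop.

```bash
python3 - <<'E'
from h import *
d=pickle.load(open('sc0.pkl','rb'))
for n,u,v,z in [('wA',241,282,57),('wB',257,241,57),('wC',299,212,57),('oil foot',314,192,0),('stain foot',327,177,0),('blue',337,157,50),('beaker',255,228,0),('timer',207,276,0),('tally',239,340,0)]:
    print(n,on(d,u,v,z).round())
c=d['color'][140:310,185:365,::-1]
cv2.imwrite('pics/crop0.png',cv2.resize(c,None,fx=3.5,fy=3.5,interpolation=cv2.INTER_CUBIC)[:600])
E
```

```text
wA [512. 241.  57.]
wB [561.  37.  57.]
wC [ 481. -193.   57.]
oil foot [ 501. -408.    0.]
stain foot [ 489. -544.    0.]
blue [ 484. -661.   50.]
beaker [637. -70.   0.]
timer [675. 242.   0.]
tally [418. 419.   0.]
```

View pics/crop0.png

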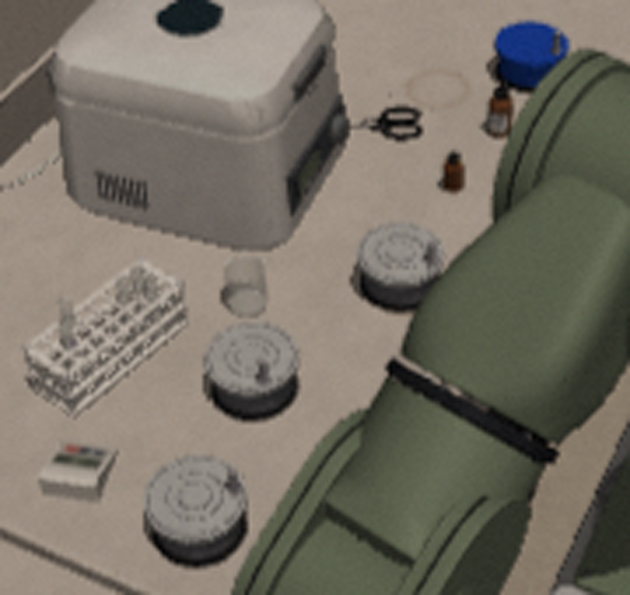

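Candidates:
- **Oil bottle:** the small one at (314,190) fits. The larger bottle at (327,172) is the stain bottle.
- **Wheels:** the grey ones at (241,282), (257,243) and (299,212). The blue drum at (337,157) is excluded.

The crop confirms these choices. I'll move above the left wheel and look with the wrist camera.

```bash
cat >> h.py <<'E'
def q(phi):  # tool down; tool x=(cos,sin), tool y=(sin,-cos); degrees
    a=np.radians(phi)/2; return [np.cos(a),np.sin(a),0,0]
E
python3 - <<'E'
from h import *
d=pickle.load(open('sc0.pkl','rb'))
for n,u,v in [('A',251.3,278.3),('B',260,245),('C',308,210)]: print(n,on(d,u,v,88).round())
for c in [(512,241),(561,37),(481,-193)]:
  for phi in (60,120,180,240,300):
    r=robot.inverse_kinematics([c[0]-42*np.cos(np.radians(phi-180)),c[1]-42*np.sin(np.radians(phi-180)),75],q(phi))
    print(c,phi,None if r is None else np.round(r,2))
robot.movep([490,235,260],q(180))
w=shot('wrist','w1');print(w['vfov'],np.round(w['world_from_camera'],2).tolist(),robot.state()['time'],robot.state()['wrist_force'])
E
```

```text
A [472. 229.  88.]
B [524.  74.  88.]
C [ 437. -191.   88.]
(512, 241) 60 [-0.64  0.97  0.23  1.54 -0.31  0.67 -0.79]
(512, 241) 120 [-0.59  0.91  0.03  1.68 -0.05  0.55  0.  ]
(512, 241) 180 [-0.45  0.88 -0.16  1.81  0.27  0.47  0.78]
(512, 241) 240 [-0.24  0.9  -0.4   1.79  0.61  0.57  1.59]
(512, 241) 300 [-0.07  1.01 -0.73  1.64  0.87  0.84  2.49]
(561, 37) 60 [-0.31  0.96  0.27  1.6  -0.38  0.64 -0.37]
(561, 37) 120 [-0.2   0.89  0.    1.75 -0.01  0.5   0.34]
(561, 37) 180 [ 0.    0.88 -0.25  1.84  0.43  0.48  1.02]
(561, 37) 240 [ 0.25  0.95 -0.61  1.76  0.8   0.7   1.81]
(561, 37) 300 [-0.53  1.32  1.3   1.63 -1.32  1.29 -1.59]
(481, -193) 60 [ 0.19  0.88  0.1   1.82 -0.18  0.45 -0.1 ]
(481, -193) 120 [ 0.33  0.85 -0.12  1.96  0.25  0.35  0.53]
(481, -193) 180 [ 0.55  0.86 -0.37  1.98  0.71  0.43  1.22]
(481, -193) 240 [ 0.68  0.91 -0.53  1.85  0.78  0.6   2.27]
(481, -193) 300 [-0.09  1.18  1.07  1.74 -1.22  1.05 -1.16]
62.465494209951075 [[-0.0, -0.96, -0.28, 416.7], [1.0, -0.0, -0.0, 235.88], [0.0, -0.28, 0.96, 402.95], [0.0, 0.0, 0.0, 1.0]] 1.8333 [ 0.35774057  0.79108045 -0.80964402]
```

View pics/w1.png

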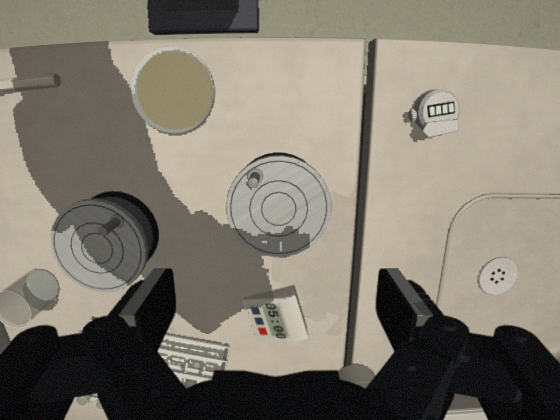

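The wrist view shows wheel A's centre at about (279,206) with its peg top near (251,183). Wheel B's centre is near (100,246) with its peg top near (107,229). The petri dish, marker, tally, timer and beaker are also visible. I'll measure these and check the 42 mm peg radius.

```bash
python3 - <<'E'
from h import *
d=pickle.load(open('w1.pkl','rb'))
for n,c,p in [('A',(279,206),(251.5,182.5)),('B',(100,246),(107,229))]:
    C=on(d,*c,57);P=on(d,*p,91);print(n,C.round(1),P.round(1),np.hypot(*(P-C)[:2]))
g=cv2.resize(d['color'][140:300,40:340,::-1],None,fx=2.6,fy=2.6,interpolation=cv2.INTER_CUBIC)
cv2.imwrite('pics/cr1.png',g)
robot.movep([455,-193,260],q(180))
w=shot('wrist','w2');print(robot.state()['time'])
E
```

```text
A [514.2 240.2  57. ] [482.2 214.4  91. ] 41.07162192557569
B [560.1  43.3  57. ] [528.   72.2  91. ] 43.11218175359681
3.4667
```

View pics/cr1.png

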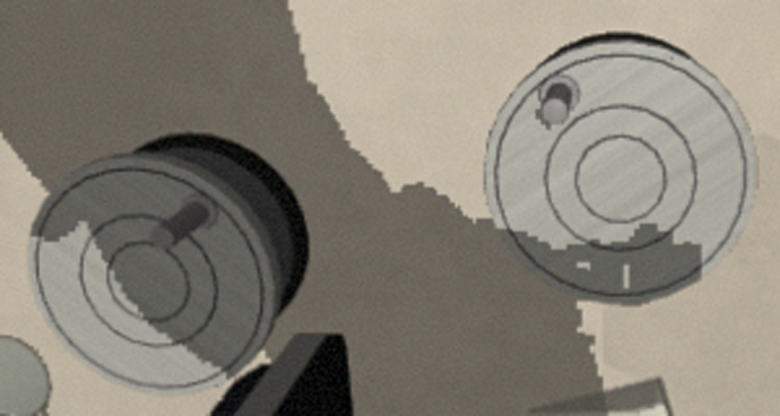

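View pics/w2.png

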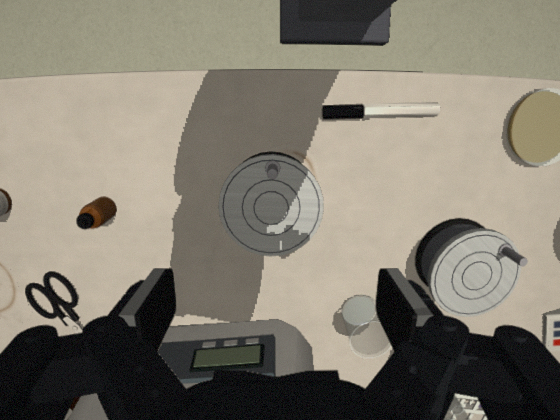

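The crop gives wheel A centre (278.5,208.5) and peg top (253,182), and wheel B centre (97,248) and peg top (104.6,231). In the second view, wheel C's centre is (270,207) with peg top near (271,174), and B's centre is (477,272). The oil bottle runs from its foot near (106,205) to its cap top at (86,221).

```bash
python3 - <<'E'
from h import *
d=pickle.load(open('w1.pkl','rb'));e=pickle.load(open('w2.pkl','rb'))
for n,d,c,p in [('A',d,(278.5,208.5),(253,182.3)),('B',d,(97,248),(104.6,230.8)),('B2',e,(477,272),(522,261)),('C',e,(270.5,207),(271,174))]:
    C=on(d,*c,57);P=on(d,*p,91);v=(P-C)[:2];print(n,C.round(1),P.round(1),np.hypot(*v),np.degrees(np.arctan2(v[1],v[0])))
print('oil',on(e,106,206,0),on(e,86,221,62))
cv2.imwrite('pics/cr2.png',cv2.resize(e['color'][140:270,60:340,::-1],None,fx=2.8,fy=2.8,interpolation=cv2.INTER_CUBIC))
E
```

```text
A [516.9 239.7  57. ] [482.  215.8  91. ] 42.26336048606666 -145.58293444743276
B [562.5  39.5  57. ] [529.9  69.4  91. ] 44.2743827125698 137.41478695452713
B2 [558.2  39.   57. ] [529.5  64.7  91. ] 38.526781646107274 138.16361973896937
C [ 481.4 -196.6   57. ] [ 440.4 -195.6   91. ] 41.02459836568547 178.66122710221674
oil [ 496.62146576 -400.65400161    0.        ] [ 495.69187981 -393.27132737   62.        ]
```

View pics/cr2.png

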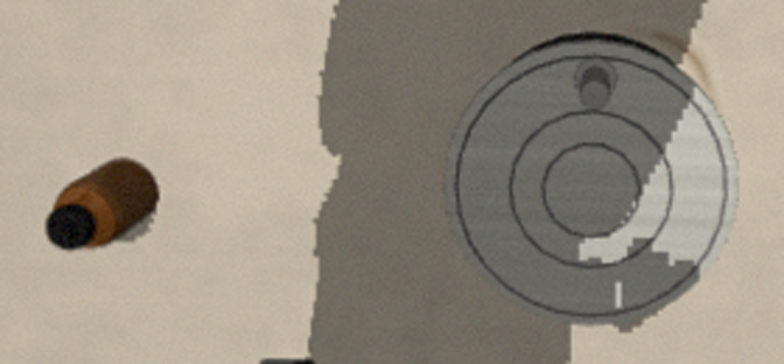

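The measurements agree: the two views of B match and the peg radii are about 42 mm. I'll straddle each peg with part-open fingers and carry it round an arc, reading the tangential force as I go.

```bash
cat >> h.py <<'E'
W=dict(A=(516,240,-145.6+360,0),B=(560.5,39.3,137.8,22),C=(482.3,-197,179,0))
def pose(w,th,lag,z):
    x,y,_,_=W[w]; t=np.radians(th); return [x+42*np.cos(t),y+42*np.sin(t),z],q(th+lag)
def ft(th):
    t=np.radians(th); F=np.array(robot.state()['wrist_force']); return F[0]*np.sin(t)-F[1]*np.cos(t), F  # along decreasing-th tangent
def push(w,arc=132,step=6,z=66,speed=40):
    x,y,th0,L=W[w]
    lag=lambda s:L*s/arc
    robot.movep(*pose(w,th0,0,150)); robot.grip(0.4)
    p,o=pose(w,th0,0,z); robot.servo_line(p,120,o)
    out=[]
    for s in range(0,arc+1,step):
        p,o=pose(w,th0-s,lag(s),z)
        if s: robot.servo_line(p,speed,o)
        out.append(ft(th0-s)[0])
        if out[-1]-out[0]<-12: print('high force, stop',s); break
    print(w,'tangential',np.round(out,1),'t',robot.state()['time'])
    p,o=pose(w,th0-s+8,lag(s),z); robot.servo_line(p,60,o); b=ft(th0-s)[0]
    p[2]=170; robot.servo_line(p,200,o); print('after release',round(b,1))
E
python3 - <<'E'
from h import *
for w in W:
  bad=[]
  for s in range(0,133,12):
    r=robot.inverse_kinematics(*pose(w,W[w][2]-s,W[w][3]*s/132,66))
    bad.append('None' if r is None else f'{r[0]:.1f}/{r[4]:.1f}/{r[6]:.1f}')
  print(w,bad)
push('C')
w=shot('wrist','w3')
E
```

```text
A ['-0.4/0.3/1.4', '-0.4/0.3/1.2', '-0.5/0.2/1.0', '-0.5/0.1/0.9', '-0.5/0.1/0.7', '-0.6/-0.0/0.6', '-0.6/-0.1/0.4', '-0.6/-0.1/0.3', '-0.6/-0.2/0.1', '-0.7/-0.3/0.0', '-0.7/-0.4/-0.1', '-0.7/-0.5/-0.3']
B ['-0.2/-0.1/0.7', '-0.2/-0.1/0.6', '-0.3/-0.2/0.5', '-0.3/-0.2/0.3', '-0.3/-0.3/0.2', '-0.3/-0.4/0.1', '-0.3/-0.4/-0.0', '-0.3/-0.5/-0.1', '-0.4/-0.5/-0.3', '-0.4/-0.6/-0.4', '-0.4/-0.7/-0.5', '-0.4/-0.7/-0.6']
C ['0.4/0.2/1.7', '0.4/0.2/1.5', '0.3/0.1/1.3', '0.3/0.1/1.1', '0.3/0.0/1.0', '0.2/-0.1/0.9', '0.2/-0.2/0.7', '0.2/-0.3/0.6', '0.2/-0.3/0.5', '0.1/-0.4/0.3', '0.1/-0.5/0.2', '0.1/-0.6/0.0']
C tangential [-0.5 -1.6  0.8 -0.6 -0.6  0.4  0.  -0.9  0.4  0.1 -0.  -0.4 -0.6  0.2
  0.  -0.5 -0.9  0.1 -1.2 -0.3 -0.5  0.9 -0.1] t 11.0667
after release -0.4
```

```bash
python3 - <<'E'
from h import *
push('B'); push('A')
w=shot('wrist','w4'); print(robot.state()['time'])
w3=pickle.load(open('w3.pkl','rb'))['color']
w4=w['color']
cv2.imwrite('pics/w34.png',cv2.resize(np.hstack([w3,w4])[:,:,::-1],(800,300),interpolation=cv2.INTER_AREA))
E
```

```text
B tangential [ 0.2 -0.4  0.2  0.2 -0.5 -0.4 -0.7 -0.8 -0.7  0.9 -0.3 -0.2 -0.6  0.1
  0.3 -0.9 -0.2 -0.5 -0.6 -0.7  0.1  0.2  0.5] t 19.75
after release 0.3
A tangential [-0.3  0.4 -0.5 -0.   0.5 -1.4  0.7  0.1 -0.3 -0.4 -1.2  0.4 -0.6 -0.3
 -0.5  0.1 -0.3 -0.2  0.2 -0.4  0.2  0.5 -0.4] t 29.3667
after release 0.5
30.375
```

View pics/w34.png

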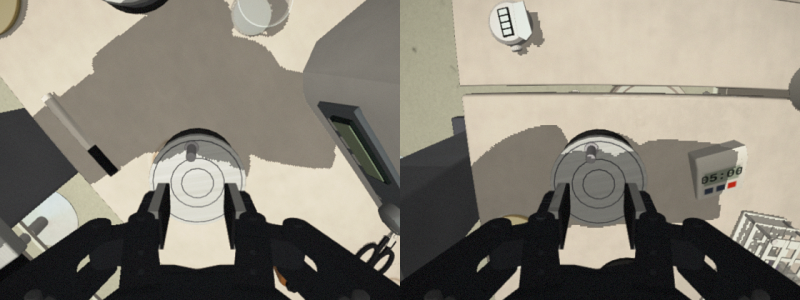

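Both pictures show that the wheels turned: the peg stayed between the fingers, about 118° round. The forces read at the stops had already relaxed, though, so they can't tell the wheels apart. I need readings while moving. First I check whether state() can be read during a motion, using a harmless wait.

```bash
cat >> h.py <<'E'
def push2(w,s0=132,arc=30,step=2,z=66,speed=60):
    x,y,th0,L=W[w]; L=L if s0 else 0
    p,o=pose(w,th0-s0+8,L,150); robot.movep(p,o)
    p[2]=z; robot.servo_line(p,150,o); robot.wait(.1)
    r=[];t=robot.state()['time']
    for s in np.arange(s0-8,s0+arc,step):
        p,o=pose(w,th0-s,L,z)
        robot.servo_line(p,speed,o)
        S=robot.state(); a=np.radians(th0-s); T=np.array([np.sin(a),-np.cos(a),0])
        r.append([S['time']-t,T@S['wrist_force'],S['grasp_force'],np.abs(S['qd']).max(),T@(np.array(S['eef_pos'])-p)])
        t=S['time']
    np.set_printoptions(suppress=True,linewidth=200); print(w);print(np.round(np.array(r).T,3))
    p,o=pose(w,th0-s+8,L,z); robot.servo_line(p,60,o); p[2]=150; robot.servo_line(p,200,o); print(robot.state()['time'])
E
python3 - <<'E'
from h import *
push2('A')
E
```

```text
A
[[ 0.25   0.25   0.25   0.25   0.25   0.25   0.25   0.25   0.25   0.25   0.25   0.25   0.25   0.25   0.25   0.25   0.25   0.25   0.25 ]
 [-0.569  0.847 -0.572 -0.194 -0.721 -0.199 -0.261  0.449 -0.351  0.655 -0.347  0.028  0.733  0.308 -0.277 -0.028 -0.022  0.514  0.43 ]
 [ 0.     0.     0.     0.     0.     0.     0.     0.     0.     0.     0.     0.     0.     0.     0.     0.     0.     0.     0.   ]
 [ 0.004  0.011  0.009  0.007  0.006  0.008  0.006  0.006  0.007  0.008  0.006  0.004  0.005  0.006  0.006  0.008  0.006  0.007  0.005]
 [ 0.09   0.023 -0.042 -0.028 -0.054 -0.064 -0.039 -0.021 -0.005  0.026 -0.011 -0.007  0.01   0.019  0.006  0.014 -0.021 -0.017 -0.01 ]]
37.3417
```

State reads are blocked during a motion and every line settles before returning, so I need probes that keep their load. On each wheel I'll try a brisk line, a very slow line, and a part-closing of the fingers against the peg, because the finger drive is softer than the arm.

```bash
cat >> h.py <<'E'
def probe(w,s0):
    x,y,th0,L=W[w]; R=[]
    def rd(th,k):
        S=robot.state(); a=np.radians(th); T=np.array([np.sin(a),-np.cos(a),0])
        R.append((k,round(S['time'],2),round(float(T@S['wrist_force']),2),round(float(np.array(S['grasp_force']).max()),2),round(float(S['gripper_width']),4),round(float(S['moment'][2]),3)))
    def go(s,v,z=66): p,o=pose(w,th0-s,L,z); robot.servo_line(p,v,o)
    p,o=pose(w,th0-s0+8,L,130); robot.movep(p,o); go(s0-8,150); rd(th0-s0+8,'free')
    go(s0+14,100); rd(th0-s0-14,'fast')
    go(s0+19,5); rd(th0-s0-19,'slow')
    robot.grip(0.2,20); rd(th0-s0-19,'grip'); robot.wait(.1); rd(th0-s0-19,'grip+')
    robot.grip(0.4); p,o=pose(w,th0-s0-19,L,150); robot.servo_line(p,250,o)
    print(w,*R,sep='\n')
E
python3 - <<'E'
from h import *
probe('A',160)
probe('B',132)
print(robot.state()['time'])
E
```

```text
A
('free', 38.17, 0.88, 0.0, 0.4012, -0.057)
('fast', 38.7, 0.14, 0.0, 0.3957, 0.057)
('slow', 39.58, -0.11, 0.0, 0.3976, -0.021)
('grip', 39.89, -0.29, 0.0, 0.1971, -0.009)
('grip+', 39.99, -0.21, 0.0, 0.2029, 0.059)
B
('free', 42.25, -0.67, 0.0, 0.3999, -0.018)
('fast', 42.78, -1.34, 0.54, 0.4034, 0.02)
('slow', 43.67, -4.56, 2.85, 0.4008, 0.005)
('grip', 43.98, 0.4, 0.1, 0.2034, -0.036)
('grip+', 44.08, -0.87, 0.0, 0.1979, 0.032)
44.8667
```

Wheel B showed -4.6 N at the wrist and 2.9 N on the pad during the slow push. A read about zero throughout, so B binds. I go to the bottle with a closer look, and check reach for the grasp and the placing.

```bash
python3 - <<'E'
from h import *
for ph in (172,352-360+0.0,120,60):
  print(ph,[ (None if r is None else np.round(r,2)) for r in (robot.inverse_kinematics([496,-395,10],q(ph)),robot.inverse_kinematics([560,39,68],q(ph)))])
robot.movep([496,-395,170],q(172)); robot.grip(0.8)
d=shot('wrist','w5');print(robot.state()['time'])
hsv=cv2.cvtColor(d['color'],cv2.COLOR_RGB2HSV); m=cv2.inRange(hsv,(3,140,40),(15,255,255))
n,l,st,c=cv2.connectedComponentsWithStats(m)
for i in range(1,n):
  if st[i,4]>80: print(st[i],c[i],on(d,*c[i],25).round(1))
E
```

```text
172 [array([ 0.59,  1.09,  0.07,  1.42, -0.1 ,  0.63,  2.14]), array([-0.22,  0.93,  0.19,  1.7 , -0.29,  0.54,  1.58])]
-8.0 [array([ 0.3 ,  1.24,  0.81,  1.43, -1.03,  0.92, -0.3 ]), array([-0.53,  1.12,  0.9 ,  1.71, -1.11,  0.91, -0.85])]
120 [array([ 0.49,  1.12,  0.3 ,  1.42, -0.45,  0.67,  1.51]), array([-0.32,  0.96,  0.39,  1.7 , -0.59,  0.6 ,  0.94])]
60 [array([ 0.38,  1.17,  0.56,  1.43, -0.78,  0.77,  0.72]), array([-0.43,  1.03,  0.64,  1.7 , -0.88,  0.72,  0.15])]
47.8917
[252 179  33  39 653] [268.62174579 194.67840735] [ 493.6 -400.3   25. ]
[ 74 190  44  50 936] [ 99.19123932 214.41987179] [ 490.1 -552.5   25. ]
```

View pics/w5.png

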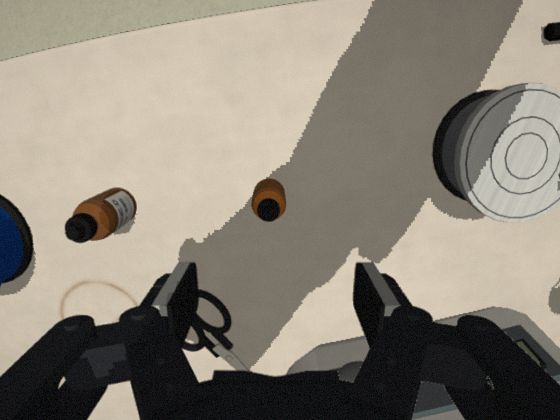

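The closer view shows the small bottle with its cap at (268,209). The stain bottle is near (100,214) and the scissors sit beyond the left finger, clear of the path. I grasp, place in the middle of wheel B, and look.

```bash
python3 - <<'E'
from h import *
d=pickle.load(open('w5.pkl','rb')); C=on(d,268,209.5,62); print('cap',C.round(1))
p=(C[:2]+np.array([495.5,-400]))/2 if np.hypot(*(C[:2]-[495.5,-400]))<10 else 1/0
robot.servo_line([p[0],p[1],10],150)
robot.grip(0.1,25)
S=robot.state(); print(p,S['gripper_width'],S['grasp_force'],S['time'])
robot.servo_line([p[0],p[1],130],150)
S=robot.state(); print(S['gripper_width'],S['grasp_force'],S['time'])
robot.movep([540,39,145],q(172))
d=shot('wrist','w6'); print(robot.state()['time'])
E
```

```text
cap [ 495.9 -400.4   62. ]
[ 495.71841423 -400.21028519] 0.3301273282489752 24.408077287953347 49.5417
0.3268114185269302 24.668056515511125 50.4917
52.1667
```

View pics/w6.png

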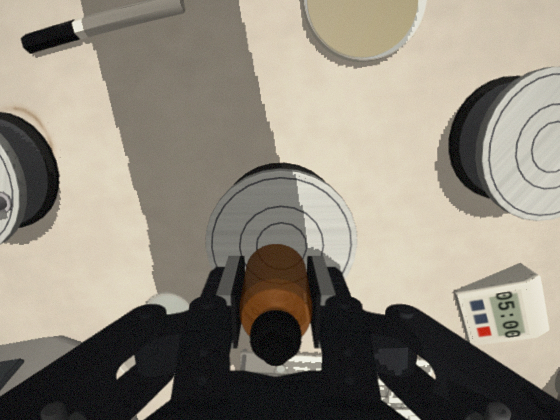

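The bottle is held upright. Wheel B's ring centre is at about (282,244), and its peg is on the far side, clear of the finger line. I set it down.

```bash
python3 - <<'E'
from h import *
d=pickle.load(open('w6.pkl','rb')); C=on(d,282,244,57); print(C.round(1))
x,y=(C[:2]+np.array([560.5,39.3]))/2
assert np.hypot(x-560.5,y-39.3)<5
robot.servo_line([x,y,145],100); robot.servo_line([x,y,78],100); robot.servo_line([x,y,67.6],15)
S=robot.state();print(S['wrist_force'],S['time'])
robot.grip(0.55); robot.wait(.1); print(robot.state()['wrist_force'])
robot.servo_line([x,y,160],120); robot.servo_line([x-60,y,230],200)
d=shot('wrist','w7');print(robot.state()['time'])
E
```

```text
[561.3  39.8  57. ]
[-0.25796615  0.3750744  -1.05918982] 54.1833
[-0.42789431  0.83459132  0.1835835 ]
56.1833
```

View pics/w7.png

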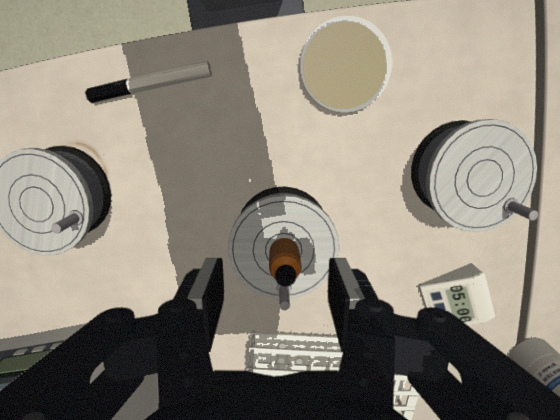

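The picture shows the bottle upright in the middle of wheel B at (284,255), with the peg beyond it at (284,295), the robot clear and everything else in place. I hand the job in.

```bash
python3 -c "
from plant import robot
print(robot.close_job())"
```

```text
the job is handed in; nothing more can be done
None
```

The middle wheel, at about (561, 39) mm, is the one that binds (about 4.6 N at a slow push, against about 0 on the left wheel); the right wheel was turned but only read after each stop, where even the binding wheel showed nothing, so its freedom rests on only one wheel binding; the oil bottle stands upright in the middle of the binding wheel and the job was handed in at about 56 s.

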